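# Hold a spring clip gaping over a circuit board's edge

## Robot

A 6-joint arm with a two-finger parallel gripper is mounted at the origin on the work surface. World frame = base frame: x ahead of the robot, y to its left, z up, the work surface at z = 0. Lengths are in mm, angles in degrees, forces in N, time in s.
With the tool pointing down it reaches from about 300 to 850 mm from the base axis. Payload 4.2 kg.
Tool frame: the origin (TCP) lies midway between the tips of the shut fingers; the grasp point (between the pads) lies 19 mm behind it (env.grip_depth is the distance from the TCP to the grasp point, in mm); z points along the fingers, y is the line along which they close (so a half turn about z gives the same grasp; the last joint's range is limited). The gripper opens to 91 mm and grips with 3 to 60 N. Pads are 32 mm wide; open, the fingers measure 118 mm over their backs; the gripper's body (76 mm by 178 mm) begins 60 mm behind the grasp point.
Start: joints at [72.766, 18.312, 89.639, -0, 72.044, -1.146], TCP at [159.348, 552.496, 213.976] pointing down, gripper open.
Joint ranges: [-177.97, 177.97], [-48.28, 115.42], [12.27, 149.76], [-77.06, 257.06], [2.81, 150.46], [-146.56, 146.56]. Speed limits (degrees/s): [147.25, 147.25, 180, 180, 180, 180].

## Interface

Orientations are given as [roll, pitch, yaw] about the fixed x, y, z axes, in that order (R = Rz(yaw) Ry(pitch) Rx(roll)).
In Python, from workcell import env, eyes gives the robot as it stands.
- The arm moves only by the tool send_rows, never from a script. Its argument "motion" is a list of rows, each a list of 7 numbers: the shift along the world's x, y, z normalised to -1 to 1, where 1 is 0.5 m, then the turn, a rotation vector about the world's x, y, z normalised to -1 to 1, where 1 is 60 degrees, then the opening, from -1 (shut) to 1 (fully open). A call has 1 to 20 rows; each row is the pose to reach, as a shift and turn from the pose commanded when the call began; what a row does not reach only later rows make up. A row lasts 1/8 s, in which the tool goes at most 62.5 mm and 10.7 degrees, less where a joint would pass 70% of its speed; a pose out of reach is approached as far as the arm can. A call with a number of a shift or a turn outside -1 to 1 is refused whole. A call with a gripper value outside its range is refused whole. The fingers move at their own pace and stop on an object; "squeeze" is the grip in N (left out, the last holds). Time passes only in rows, so rows that repeat a pose let the fingers close. It gives the time, the measured TCP pose, the force, the opening and the grip force at its end, in the units of the state.
- env.state(): the state, without advancing time (a new reading comes with each control period).
- eyes.grab_frame(name): name is "side" or "top" or "wrist"; returns a dict with "pixels" (384x512x3 uint8, red, green, blue), "depth" (384x512 float32, mm along the optical axis (not along the pixel's ray), 0 where there is no reading), "fx", "fy", "cx", "cy" (pixels), "R" (3x3) and "t" (3): a world point X has camera coordinates R X + t; the wrist camera has in their place "T_tool_cam" (4x4, takes a point from camera to tool coordinates, whose origin is the TCP and whose axes are the flange's). Camera axes: x right, y down, z forward; pixel columns grow to the right and rows downward; lengths in mm; the calibration is good to about 2 mm. A picture is of the moment at which its call begins: read the wrist's pose just before it.
- env.job_done(): hands the job in; it is judged then, once.
The state is a dict: "time_s": time; "qpos": joint angles; "qvel": joint speeds; "effort": joint torques, N m; "ee_pos": TCP position; "ee_rot": TCP orientation; "force": force on the tool from outside, world axes, zero at the start; "torque": the same for the moment, N m; "gripper_width": finger opening in mm; "gripper_force": force on a finger pad.
Only numpy, scipy, OpenCV 4.12 (cv2) and the standard library are available. Lean on these libraries where they do the work, as an engineer would, in place of code of your own. Each camera call takes 0.05 s, during which the arm holds its last target. There are 200 camera calls.

## Task

Draw the board carriage by its orange knob all the way out from under the hood to its stop; only then take the red spring clip off the rack by squeezing its handles. Lower its jaws astride the circuit board's top edge at the middle of the yellow mark, with about 15 mm of board between them, so that I can slip a heat sink in. Finish while holding the clip there wide open, touching neither board nor anything else with it, and leave the black clip and everything else on the bench alone.

Things in the scene. Friction and masses are not known exactly. Their poses are not given: they have to be found in the camera images.
- station: Inspection station, fixed. Origin on the bench, z up; y runs along a dark rail (70 mm wide, 18 mm high, y = -230 to +180 mm). A white hood (150 mm in x, y = +20 to +210 mm, underside 175 mm, top 207 mm above the bench, a black stub 30 mm higher) on a grey post at the +y end overhangs the rail. The carriage slides along station -y, out from under the hood.
- carriage (a joint): How far the carriage is drawn out along station -y, in m: 0 fully under the hood, 0.140 at its end stop. It starts somewhere from 0 to 0.03, drags with about 2 N of friction and stays where it is left.
- knob (a point): Centre of the carriage's orange knob, 52 mm above the bench, axes as the station's. The knob is a block 20 mm in x, 30 mm in y and 36 mm high (34 to 70 mm above the bench); nothing stands beside or above it. It moves with the carriage: pull it along station -y.
- mark (a point): Middle of the yellow mark (20 mm long) on the top edge of the green circuit board upright on the carriage; on the edge, 104 mm above the bench, axes as the station's, 120 mm on the +y side of the knob. Board 2.4 mm thick (x), 110 mm long (y, -35 to +75 mm of the mark), 80 mm high; nothing stands above its edge, and at the mark its faces are bare for 35 mm down.
- rack: Clip rack, fixed: grey foot 70 x 200 x 12 mm with an upright aluminium strip 3 mm thick (x), 190 mm long (y), top edge 75 mm above the bench. Origin on the bench under its centre, z up. The red and the black clip bite its top edge some 75 to 110 mm apart, in either order.
- clip: Red spring clip, jaws down: origin on its hinge (steel barrel, radius 6 mm, along y; 81 mm above the bench on the rack), z up, x across jaws and handles (square to the strip). Handles rise 36 mm above the hinge, flared (41 mm over both at 25 mm up, 47 mm at the top), 22 mm wide in y. Squeezed fully they stand parallel, 40 mm high, 24 mm over both. The frame, of the +x half, leans as it spreads.
- clip_jaw (a joint): Opening of the red clip in rad: 0 on the rack (jaws 3 mm apart), 0.60 fully spread against its stop (tips about 23 mm apart, 32 mm below the hinge). The spring needs about 4 N at the handles to begin and 7 to 10 N to reach the stop, so that a 20 N grip spreads it fully.
- clip_grip (a point): Point midway between the red clip's handles, 27 mm above its hinge (108 mm above the bench at the start), axes as clip: the place to grasp, from above, closing along the clip's x. The clip weighs about 55 g and lifts straight up off the strip once spread.
- clip_tip_a (a point): Inner lower corner of the jaw on the clip's +x side, 34 mm below the hinge with the clip shut; the jaws are 20 mm wide in y. Between the jaws there is 26 mm of room from the tips up to the barrel when spread.
- clip_tip_b (a point): The same corner of the jaw on the clip's -x side.
- spare: The black spring clip of the same shape and size, on the rack; leave it. Origin on its hinge.
- heatsink: Bystander: aluminium heat sink 80 x 70 x 28 mm lying on the bench; origin under its centre.
- driver: Bystander: screwdriver with a blue handle, lying on the bench.
- flux: Bystander: small amber bottle, 40 mm across, 90 mm high; origin under its centre.
- spool: Bystander: blue spool, 56 mm across, 48 mm high; origin under its centre.
- capacitor: Bystander: black can capacitor, 35 mm across, 45 mm high; origin under its centre.
- speaker: Bystander: black cylindrical speaker, 68 mm across, 150 mm high; origin under its centre.

How it is judged:
By the outcome, as a careful person would: the job done as asked, in the order asked, and still so for the second after the job is handed in, while the arm keeps its last pose, push and grip.
It also fails if it takes over 48 s, if anything falls off the work surface, if the arm or the gripper's body presses on something with over 40 N, if the wrist force passes 120 N, or if a joint passes its speed limit or range.

## Working session

There is one attempt and no reset: what is moved stays moved. The work goes in short steps, Python scripts to look and compute and a tool call to move; the robot and the scene stay as the last step left them, time stands still between calls to the robot, and variables do not carry over. Pictures are saved under pics/ and viewed, at most 10 in all, crops included, and the job is handed in when it is done.

Besides the shell and the picture viewer there is one more tool, called after "Emit:" in YAML: its name, and indented under it one key for each argument. send_rows: Moves the arm, as the interface text tells. Its arguments: {"type":"object","properties":{"motion":{"type":"array"},"squeeze":{"type":"number"}},"required":["motion"]}

```bash
ls; mkdir -p pics; cat > h.py <<'E'
import numpy as np, cv2
from workcell import env, eyes
from scipy.spatial.transform import Rotation as Ro
def grab(n):
    s=env.state(); f=eyes.grab_frame(n)
    if 'T_tool_cam' in f:
        T=np.eye(4); T[:3,:3]=Ro.from_euler('xyz',s['ee_rot'],degrees=True).as_matrix(); T[:3,3]=s['ee_pos']
        C=T@np.array(f['T_tool_cam'])
    else:
        C=np.eye(4); R=np.array(f['R']); C[:3,:3]=R.T; C[:3,3]=-R.T@np.array(f['t'])
    f['C']=C; return f
def ray(f,u,v):
    d=f['C'][:3,:3]@np.array([(u-f['cx'])/f['fx'],(v-f['cy'])/f['fy'],1.]); return f['C'][:3,3],d
def onz(f,u,v,z):
    o,d=ray(f,u,v); return o+d*(z-o[2])/d[2]
def proj(f,X):
    p=f['C'][:3,:3].T@(np.array(X)-f['C'][:3,3]); return p[0]/p[2]*f['fx']+f['cx'],p[1]/p[2]*f['fy']+f['cy']
def cloud(f):
    v,u=np.indices(f['depth'].shape); z=f['depth']
    P=np.stack([(u-f['cx'])/f['fx']*z,(v-f['cy'])/f['fy']*z,z],-1)
    return P@f['C'][:3,:3].T+f['C'][:3,3]
def save(f,n): cv2.imwrite('pics/'+n,cv2.cvtColor(f['pixels'],cv2.COLOR_RGB2BGR))
E
python3 - <<'E'
from h import *
print(env.state())
for n in('top','side'):
    f=grab(n); save(f,n+'0.png'); print(n,f['C'].round(2).tolist(),f['fx'],f['cx'],f['cy'])
    np.save('pics/'+n,f,allow_pickle=True)
E
```

```text
pics
{'time_s': 0.0, 'qpos': array([ 7.27674587e+01,  1.83521682e+01,  8.97063098e+01, -1.37358874e-03,
        7.20447190e+01, -1.14471898e+00]), 'qvel': array([ 0.01722655,  0.01619341, -0.01520093,  0.03202273,  0.02877854,
        0.05014935]), 'effort': array([ 1.38530289e-03, -4.12476289e+01, -2.31965178e+01,  7.27747497e-02,
        4.56528284e-02, -1.47211172e-04]), 'ee_pos': array([159.18240632, 551.9959083 , 213.1156615 ]), 'ee_rot': array([-1.79896798e+02, -7.55980169e-04,  1.63912602e+02]), 'force': array([0.35454918, 0.6255481 , 0.60420336]), 'torque': array([ 0.00433564,  0.04197152, -0.02871909]), 'gripper_force': 0.0, 'gripper_width': 91.24088410637292}
top [[0.0, -0.99, 0.17, 367.99], [-1.0, -0.0, -0.0, -8.49], [0.0, -0.17, -0.99, 1397.65], [0.0, 0.0, 0.0, 1.0]] 478.8345601989949 257.6787866850008 199.79115187184436
side [[0.96, -0.17, 0.22, 334.66], [-0.28, -0.57, 0.77, -872.8], [-0.0, -0.81, -0.59, 767.41], [0.0, 0.0, 0.0, 1.0]] 450.63902858140244 257.4381025357512 184.88146004532263
```

View pics/top0.png

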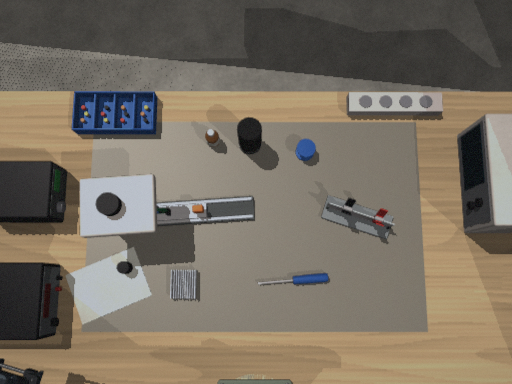

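View pics/side0.png

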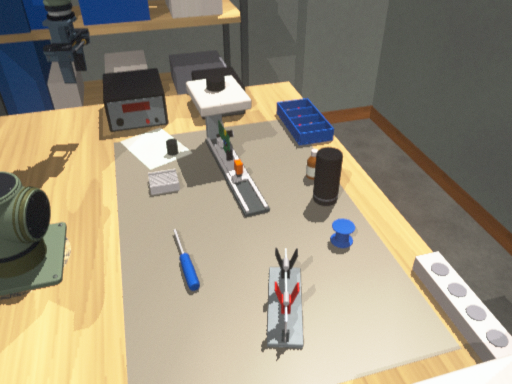

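The top view shows the hood (118,205), the rail running to (253,208), the orange knob (198,209), the green board (163,211), the red clip (380,216), the black clip (348,205) and the rack (358,216). The side view shows the knob (238,168), the red clip (287,293) and the black clip (287,262).

```bash
cat > m.py <<'E'
from h import *
F={n:np.load(f'pics/{n}.npy',allow_pickle=True).item() for n in('top','side')}
def mask(f,lo,hi):
    h=cv2.cvtColor(f['pixels'],cv2.COLOR_RGB2HSV)
    return cv2.inRange(h,np.array(lo),np.array(hi))
C={'orange':[(8,150,120),(18,255,255)],'red':[(0,170,80),(5,255,255)],'red2':[(174,150,80),(180,255,255)],'green':[(50,80,20),(85,255,200)],'yellow':[(22,150,120),(32,255,255)]}
for n,f in F.items():
    P=cloud(f)
    for c,(lo,hi) in C.items():
        k,l,s,ce=cv2.connectedComponentsWithStats(mask(f,lo,hi))
        for i in range(1,k):
            if s[i,4]<6: continue
            Q=P[(l==i)&(f['depth']>0)]
            m=np.median(Q,0)
            if not(100<m[0]<700 and -600<m[1]<600): continue
            print(n,c,ce[i].round(1),s[i].tolist(),m.round(0),'z98',np.percentile(Q[:,2],98).round(0),Q[:,:2].min(0).round(0),Q[:,:2].max(0).round(0))
f=F['top'];P=cloud(f)
def rect(name,sel):
    Q=P[sel][:,:2].astype(np.float32); print(name,len(Q),cv2.minAreaRect(Q),P[sel][:,2].mean())
x,y,z=P[...,0],P[...,1],P[...,2]
rect('foot',(z>7)&(z<20)&(y<-180)&(y>-500)&(x>230)&(x<450))
rect('strip',(z>60)&(z<80)&(y<-180)&(y>-500)&(x>230)&(x<450))
rect('rail',(z>12)&(z<26)&(y<250)&(y>-60)&(x>250)&(x<430))
rect('hood',(z>200)&(z<214)&(y<600)&(y>160)&(x>220)&(x<520))
E
python3 m.py
```

```text
top orange [197.4 208.2] [193, 205, 10, 7, 56] [572. 159.  71.] z98 77.0 [564. 146.] [581. 171.]
top red [383.2 210.8] [381, 209, 6, 5, 15] [ 559. -352.  113.] z98 119.0 [ 554. -359.] [ 563. -344.]
top red [379.  214.7] [377, 213, 6, 4, 12] [ 552. -345.   83.] z98 94.0 [ 549. -355.] [ 556. -341.]
top red [378.  222.6] [375, 221, 8, 5, 17] [ 528. -337.  114.] z98 123.0 [ 520. -349.] [ 535. -329.]
top green [ 56.8 180.4] [54, 169, 7, 23, 126] [648. 556.  77.] z98 94.0 [620. 553.] [680. 559.]
top green [162.4 210.1] [158, 208, 10, 5, 30] [566. 257.  73.] z98 101.0 [565. 245.] [568. 267.]
side orange [237.9 166.1] [234, 159, 9, 16, 100] [571. 151.  63.] z98 74.0 [564. 143.] [583. 173.]
side red [134.9 106.3] [123, 103, 26, 8, 79] [312. 557.  89.] z98 99.0 [280. 552.] [361. 563.]
side red [279.1 295.7] [275, 283, 9, 30, 95] [ 528. -345.   97.] z98 120.0 [ 519. -351.] [ 538. -331.]
side red [294.  293.5] [290, 284, 9, 20, 72] [ 554. -352.  103.] z98 119.0 [ 547. -360.] [ 564. -340.]
side red [288.6 307.2] [288, 305, 2, 5, 9] [ 545. -353.   62.] z98 74.0 [ 545. -355.] [ 547. -344.]
side green [225.  139.4] [219, 129, 11, 22, 78] [565. 280.  77.] z98 105.0 [560. 244.] [569. 349.]
side yellow [224.7 131.8] [224, 130, 2, 5, 6] [565. 282. 101.] z98 107.0 [564. 276.] [566. 292.]
foot 163 ((340.30145263671875, -339.05328369140625), (215.7053680419922, 317.6089782714844), 0.05084507167339325) 8.894771098832571
strip 0 ((0.0, 0.0), (0.0, 0.0), 0.0) nan
rail 413 ((363.912841796875, 89.78581237792969), (75.6315689086914, 294.41009521484375), 0.04676196351647377) 19.53673656508947
hood 1020 ((500.1805114746094, 340.8825988769531), (38.06438446044922, 188.82823181152344), 0.5169669389724731) 206.40356034145745m.py:19: RuntimeWarning: Mean of empty slice.
  Q=P[sel][:,:2].astype(np.float32); print(name,len(Q),cv2.minAreaRect(Q),P[sel][:,2].mean())
  ret = ret.dtype.type(ret / rcount)
```

```bash
sed -i '/^rect(/d' m.py; cat >> m.py <<'E'
rect('foot',(z>7)&(z<20)&(y<-180)&(y>-500)&(x>450)&(x<660))
rect('strip',(z>50)&(z<84)&(y<-180)&(y>-500)&(x>450)&(x<660))
rect('rail',(z>12)&(z<26)&(y<250)&(y>-60)&(x>500)&(x<650))
rect('hood',(z>196)&(z<214)&(y<600)&(y>200)&(x>400)&(x<720))
E
python3 m.py | tail -4
python3 - <<'E'
from h import *
F={n:np.load(f'pics/{n}.npy',allow_pickle=True).item() for n in('top','side')}
im=[cv2.resize(F['top']['pixels'][180:250,140:270],None,fx=6,fy=6,interpolation=2),cv2.resize(F['top']['pixels'][180:250,310:410],None,fx=4,fy=4,interpolation=2)]
a=cv2.resize(F['side']['pixels'][230:360,240:330],None,fx=4,fy=4,interpolation=2)
out=np.zeros((600,800,3),np.uint8)
h=im[0];h=h[:,:, :];out[:280,:400]=im[1]; out[:520,400:760]=a
h=cv2.resize(im[0],(400,215)); out[300:515,:400]=h
cv2.imwrite('pics/crop.png',out[...,::-1])
E
```

```text
foot 1213 ((556.8875122070312, -334.8363037109375), (307.4766540527344, 204.218994140625), 89.21192932128906) 12.111655578327182
strip 198 ((557.574951171875, -300.0841369628906), (190.34153747558594, 20.33574104309082), 72.82679748535156) 70.38770343159338
rail 1356 ((576.1367797851562, 126.68260955810547), (69.9049301147461, 248.6267852783203), 4.194399356842041) 17.78496176194917
hood 3934 ((560.4879150390625, 346.17828369140625), (150.78953552246094, 192.60580444335938), 4.058981895446777) 206.5616182966309
```

View pics/crop.png

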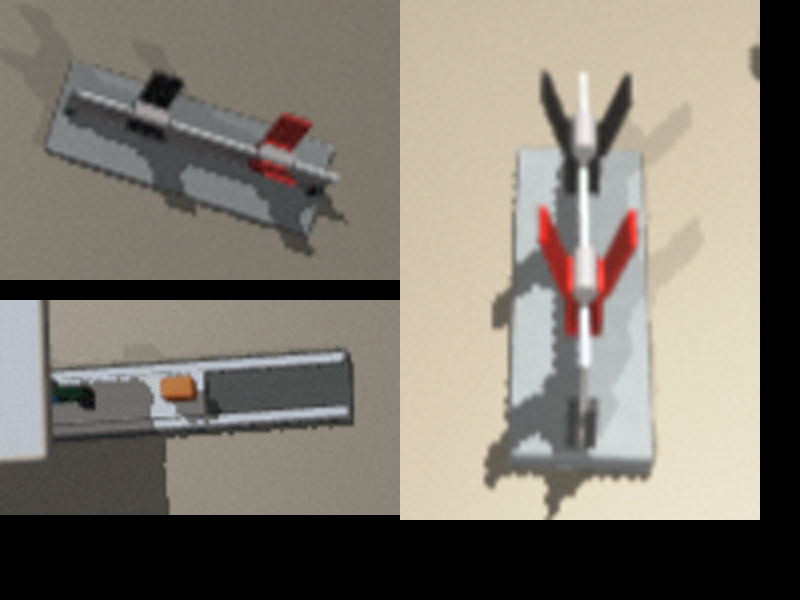

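The crop shows red at the free (-y) end of the rack and black towards +y. Rail and hood agree on a station yaw of about 4.1°. I'll go to a hover over the knob, round the hood.

Emit:
send_rows:
  motion:
    - [0.34, -0.8, 0.09, 0, 0, -0.9, 1]
    - [0.34, -0.8, 0.09, 0, 0, -0.9, 1]
    - [0.34, -0.8, 0.09, 0, 0, -0.9, 1]
    - [0.34, -0.8, 0.09, 0, 0, -0.9, 1]
    - [0.34, -0.8, 0.09, 0, 0, -0.9, 1]
    - [0.34, -0.8, 0.09, 0, 0, -0.9, 1]
    - [0.34, -0.8, 0.09, 0, 0, -0.9, 1]
    - [0.34, -0.8, 0.09, 0, 0, -0.9, 1]
    - [0.34, -0.8, 0.09, 0, 0, -0.9, 1]

```text
time_s: 1.23
ee_pos: [329.1, 152.6, 258.7]
ee_rot: [-180.0, -0.0, 109.8]
force: [-0.2, -0.4, -0.2]
gripper_width: 91.2
gripper_force: 0.0
```

Emit:
send_rows:
  motion:
    - [0.48, 0.0, -0.06, 0, 0, -0.263, 1]
    - [0.48, 0.0, -0.06, 0, 0, -0.263, 1]
    - [0.48, 0.0, -0.06, 0, 0, -0.263, 1]
    - [0.48, 0.0, -0.06, 0, 0, -0.263, 1]
    - [0.48, 0.0, -0.06, 0, 0, -0.263, 1]
    - [0.48, 0.0, -0.06, 0, 0, -0.263, 1]
    - [0.48, 0.0, -0.06, 0, 0, -0.263, 1]

```text
time_s: 2.1
ee_pos: [568.0, 153.7, 229.4]
ee_rot: [180.0, -0.0, 94.3]
force: [-0.3, 0.3, 0.4]
gripper_width: 91.5
gripper_force: 0.0
```

```bash
python3 - <<'E'
from h import *
s=env.state(); print(s['time_s'],s['ee_pos'],s['ee_rot'],s['force'])
f=grab('wrist'); save(f,'w1.png'); np.save('pics/w1',f,allow_pickle=True)
print(f['C'].round(2).tolist())
P=cloud(f); hs=cv2.cvtColor(f['pixels'],cv2.COLOR_RGB2HSV)
m=cv2.inRange(hs,(8,150,100),(18,255,255))>0
Q=P[m&(P[...,2]>30)&(P[...,2]<90)]; print('knob',len(Q),np.median(Q[Q[:,2]>62],0),cv2.minAreaRect(Q[Q[:,2]>66][:,:2].astype(np.float32)), np.percentile(Q[:,2],[2,98]))
T=np.load('pics/top.npy',allow_pickle=True).item(); P=cloud(T)
S=P[(P[...,2]>140)&(P[...,2]<165)&(P[...,0]>620)&(abs(P[...,1])<100)]; print('speaker',S[:,:2].min(0),S[:,:2].max(0))
print('knob top ray z70',onz(T,197.4,208.2,70))
E
```

```text
2.1 [567.95444345 153.68627348 229.44643246] [ 1.79996449e+02 -8.96689279e-03  9.42544652e+01] [-0.27090221  0.31107927  0.42951833]
[[1.0, 0.07, 0.02, 562.71], [0.07, -0.96, -0.27, 229.28], [-0.0, 0.27, -0.96, 399.94], [0.0, 0.0, 0.0, 1.0]]
knob 827 [576.96441397 157.13149068  68.97401107] ((678.8931274414062, 151.9224395751953), (29.760087966918945, 233.4375457763672), 84.74524688720703) [49.55853436 70.96282239]
speaker [747.35605065 -19.27616871] [812.67209601  46.19693893]
knob top ray z70 [571.80809055 158.48172995  70.        ]
```

View pics/w1.png

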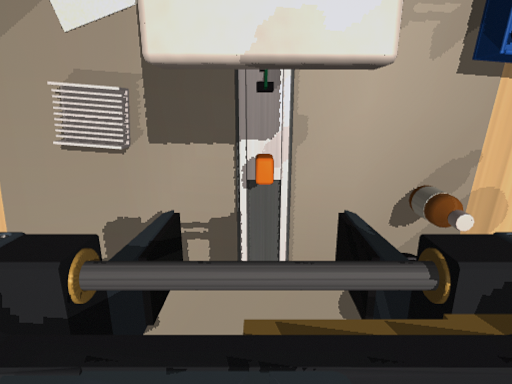

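The wrist view shows the knob at (265,168), upright on the rail axis; the bottle at (440,205) polluted my mask. I'll redo it on the knob alone.

```bash
python3 - <<'E'
from h import *
f=np.load('pics/w1.npy',allow_pickle=True).item()
P=cloud(f); hs=cv2.cvtColor(f['pixels'],cv2.COLOR_RGB2HSV)
m=(cv2.inRange(hs,(4,150,60),(20,255,255))>0); m[:,:220]=0; m[:,310:]=0;m[220:]=0
Q=P[m]; q=Q[Q[:,2]>66]; print(len(q),cv2.minAreaRect(q[:,:2].astype(np.float32)),np.median(q,0))
R=P[(P[...,2]>14)&(P[...,2]<24)&(P[...,1]>20)&(P[...,1]<240)&(P[...,0]>500)&(P[...,0]<640)]
print('rail',cv2.minAreaRect(R[:,:2].astype(np.float32)))
E
```

```text
458 ((573.1668701171875, 188.2879180908203), (19.64240837097168, 82.46503448486328), 1.4123725891113281) [573.30273218 162.34020501  69.37119668]
rail ((574.9888305664062, 135.23948669433594), (61.44670867919922, 212.74534606933594), 3.681957244873047)
```

Emit:
send_rows:
  motion:
    - [0.008, 0.01, -0.2, 0, 0, 0, 1]
    - [0.008, 0.01, -0.3, 0, 0, 0, 1]
    - [0.008, 0.01, -0.34, 0, 0, 0, 1]
    - [0.008, 0.01, -0.378, 0, 0, 0, 1]
    - [0.008, 0.01, -0.378, 0, 0, 0, 1]
    - [0.008, 0.01, -0.378, 0, 0, 0, -1]
    - [0.008, 0.01, -0.378, 0, 0, 0, -1]
    - [0.008, 0.01, -0.378, 0, 0, 0, -1]
    - [0.008, 0.01, -0.378, 0, 0, 0, -1]
    - [0.008, 0.01, -0.378, 0, 0, 0, -1]
    - [0.008, 0.01, -0.378, 0, 0, 0, -1]
    - [0.008, 0.01, -0.378, 0, 0, 0, -1]
  squeeze: 25

```text
time_s: 3.65
ee_pos: [573.3, 157.5, 39.9]
ee_rot: [-180.0, 0.0, 94.1]
force: [0.5, -0.3, 0.7]
gripper_width: 23.4
gripper_force: 0.0
```

Emit:
send_rows:
  motion:
    - [0, 0, 0, 0, 0, 0, -1]
    - [0, 0, 0, 0, 0, 0, -1]
    - [0, 0, 0, 0, 0, 0, -1]
    - [0.003, -0.04, 0, 0, 0, 0, -1]
    - [0.006, -0.08, 0, 0, 0, 0, -1]
    - [0.009, -0.12, 0, 0, 0, 0, -1]
    - [0.011, -0.16, 0, 0, 0, 0, -1]
    - [0.014, -0.2, 0, 0, 0, 0, -1]
    - [0.016, -0.22, 0, 0, 0, 0, -1]
    - [0.016, -0.22, 0, 0, 0, 0, -1]

```text
time_s: 4.9
ee_pos: [581.5, 45.9, 39.9]
ee_rot: [180.0, 0.1, 94.1]
force: [3.9, -1.3, -3.2]
gripper_width: 20.2
gripper_force: 25.0
```

Emit:
send_rows:
  motion:
    - [0.001, -0.008, 0, 0, 0, 0, -1]
    - [0.001, -0.016, 0, 0, 0, 0, -1]
    - [0.002, -0.024, 0, 0, 0, 0, -1]
    - [0.002, -0.03, 0, 0, 0, 0, -1]

```text
time_s: 5.4
ee_pos: [582.0, 38.7, 39.9]
ee_rot: [180.0, -0.6, 93.9]
force: [2.4, 27.6, -4.8]
gripper_width: 20.1
gripper_force: 25.0
```

Emit:
send_rows:
  motion:
    - [0.0, -0.006, 0, 0, 0, 0, -1]
    - [0.001, -0.012, 0, 0, 0, 0, -1]

```text
time_s: 5.65
ee_pos: [582.2, 35.7, 39.9]
ee_rot: [-180.0, -0.9, 93.9]
force: [1.8, 33.4, -3.3]
gripper_width: 20.0
gripper_force: 25.0
```

Emit:
send_rows:
  motion:
    - [0, 0, 0, 0, 0, 0, 1]
    - [0, 0, 0, 0, 0, 0, 1]
    - [0, 0, 0, 0, 0, 0, 1]
    - [0, 0, 0, 0, 0, 0, 1]
    - [0, 0, 0, 0, 0, 0, 1]
    - [0, 0, 0, 0, 0, 0, 1]
    - [0, 0, 0.1, 0, 0, 0, 1]
    - [0, 0, 0.2, 0, 0, 0, 1]
    - [0, 0, 0.3, 0, 0, 0, 1]
    - [0, 0, 0.38, 0, 0, 0, 1]
    - [0, 0, 0.38, 0, 0, 0, 1]
    - [0, 0, 0.38, 0, 0, 0, 1]

```text
time_s: 7.15
ee_pos: [582.2, 26.4, 229.1]
ee_rot: [-179.9, -0.0, 94.1]
force: [-0.2, 0.6, 0.2]
gripper_width: 91.4
gripper_force: 0.0
```

```bash
cat > b.py <<'E'
from h import *
import sys
s=env.state(); print(s['time_s'],s['ee_pos'],s['ee_rot'],s['force'])
f=grab('wrist'); save(f,'w2.png'); np.save('pics/w2',f,allow_pickle=True)
P=cloud(f); hs=cv2.cvtColor(f['pixels'],cv2.COLOR_RGB2HSV)
for c,lo,hi,zl,zh in(('knob',(4,150,60),(17,255,255),62,80),('yellow',(20,120,80),(35,255,255),95,115),('board',(40,60,20),(90,255,255),98,112)):
    m=(cv2.inRange(hs,lo,hi)>0)&(P[...,2]>zl)&(P[...,2]<zh)&(abs(P[...,0]-575)<40)
    Q=P[m]; v,u=np.nonzero(m)
    print(c,len(Q)); 
    if len(Q)>3: print(np.median(Q,0),cv2.minAreaRect(Q[:,:2].astype(np.float32)),u.mean(),v.mean(),onz(f,u.mean(),v.mean(),104 if c!='knob' else 70))
E
python3 b.py
```

```text
7.15 [582.16685011  26.44763799 229.09616569] [-1.79908862e+02 -4.03429906e-03  9.41287371e+01] [-0.16594226  0.63397518  0.16422367]
knob 475
[581.60987143  44.28010392  69.36031689] ((581.595703125, 43.91265106201172), (18.38987159729004, 28.553340911865234), 4.456813335418701) 259.4863157894737 162.03578947368422 [581.60649524  44.3174017   70.        ]
yellow 77
[573.37254739 162.89384164 103.98343575] ((573.4165649414062, 162.98670959472656), (1.7319282293319702, 19.609272003173828), 4.152181625366211) 259.987012987013 31.545454545454547 [573.39118487 163.10062763 104.        ]
board 151
[574.24194195 147.823324   103.86248378] ((573.83154296875, 157.54754638671875), (1.7757322788238525, 59.605342864990234), 4.140233516693115) 260.0 40.854304635761586 [573.93563607 155.81461928 104.        ]
```

View pics/w2.png

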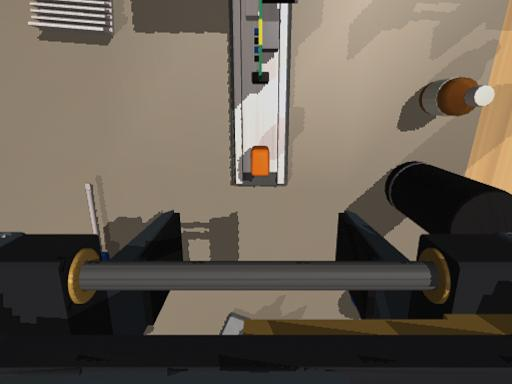

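The carriage is at its stop: resistance rose to 33 N, the plate is at the rail's end, and the knob is at (581.6, 44.3). The mark is at (573.4, 163.0, 104), 119 mm from the knob, as expected. Next is the clip.

Emit:
send_rows:
  motion:
    - [-0.094, -0.8, 0.06, 0, 0, -0.355, 1]
    - [-0.094, -0.8, 0.06, 0, 0, -0.355, 1]
    - [-0.094, -0.8, 0.06, 0, 0, -0.355, 1]
    - [-0.094, -0.8, 0.06, 0, 0, -0.355, 1]
    - [-0.094, -0.8, 0.06, 0, 0, -0.355, 1]
    - [-0.094, -0.8, 0.06, 0, 0, -0.355, 1]
    - [-0.094, -0.8, 0.06, 0, 0, -0.355, 1]
    - [-0.094, -0.8, 0.06, 0, 0, -0.355, 1]
    - [-0.094, -0.8, 0.06, 0, 0, -0.355, 1]

```text
time_s: 8.32
ee_pos: [535.6, -372.4, 258.5]
ee_rot: [-179.9, -0.1, 72.8]
force: [-0.1, 0.1, -1.0]
gripper_width: 91.1
gripper_force: 0.0
```

```bash
cat > c.py <<'E'
from h import *
import sys
n=sys.argv[1]
s=env.state(); print(s['time_s'],s['ee_pos'],s['ee_rot'],s['force'])
f=grab('wrist'); save(f,n+'.png'); np.save('pics/'+n,f,allow_pickle=True)
P=cloud(f); hs=cv2.cvtColor(f['pixels'],cv2.COLOR_RGB2HSV)
m=((cv2.inRange(hs,(0,150,50),(6,255,255))|cv2.inRange(hs,(172,150,50),(180,255,255)))>0)&(P[...,2]>40)&(P[...,2]<130)
m[230:]=0
k,l,st,ce=cv2.connectedComponentsWithStats(m.astype(np.uint8))
ths=np.radians(17.2); ex=np.array([np.cos(ths),-np.sin(ths),0]); ey=np.array([np.sin(ths),np.cos(ths),0])
for i in range(1,k):
    if st[i,4]<20: continue
    Q=P[l==i]; print(st[i].tolist(),ce[i].round(1),np.median(Q,0).round(1),'z',np.percentile(Q[:,2],[3,97]).round(1),'ex',np.percentile(Q@ex,[1,50,99]).round(1),'ey',np.percentile(Q@ey,[1,50,99]).round(1))
a=P[(P[...,2]>69)&(P[...,2]<79)&(P[...,1]<-200)&(abs(P[...,0]-560)<90)]
r=cv2.minAreaRect(a[:,:2].astype(np.float32)); print('strip',len(a),r,'ex',np.median(a@ex),'along',np.percentile(a@ey,[1,99]))
q=a[:,:2]; v=cv2.fitLine(q.astype(np.float32),cv2.DIST_HUBER,0,.01,.01).ravel(); print('line',v,np.degrees(np.arctan2(v[0],v[1])))
E
python3 c.py w3
```

```text
8.325 [ 535.59406183 -372.41359686  258.54884827] [-1.79852380e+02 -9.26149285e-02  7.28489962e+01] [-0.06474224  0.07046767 -1.02965657]
[234, 138, 18, 26, 350] [242.7 150.5] [ 528.  -338.3  100.7] z [ 81.  116.9] ex [596.9 604.6 612.7] ey [-177.4 -167.  -156.9]
[262, 138, 18, 27, 349] [270.9 151.1] [ 556.2 -347.5  102.3] z [ 81. 117.] ex [625.9 634.1 641.7] ey [-178.1 -167.4 -157.7]
strip 389 ((556.63623046875, -402.3235778808594), (387.291748046875, 62.14577102661133), 89.989013671875) ex 620.3660914898634 along [-394.75937924  -27.28953685]
line [ 3.1866401e-01  9.4786775e-01  5.5859979e+02 -2.9305649e+02] 18.582148
```

View pics/w3.png

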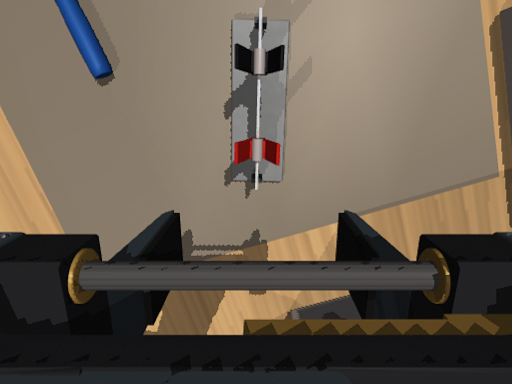

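The red clip is at (257,150), its handles spanning 45 mm with tops 117 mm up, as given; black at (259,60). I'll refine the strip's yaw next.

```bash
python3 - <<'E'
from h import *
f=np.load('pics/w3.npy',allow_pickle=True).item(); g=f['pixels'].astype(int)
pts=[]
for v in list(range(82,136))+list(range(10,40)):
    r=g[v,248:272].sum(1); 
    idx=np.nonzero(r>np.median(r)+90)[0]
    if 0<len(idx)<7: pts.append(onz(f,248+idx.mean(),v,75)[:2])
pts=np.array(pts); print(len(pts))
v=cv2.fitLine(pts.astype(np.float32),cv2.DIST_HUBER,0,.01,.01).ravel()
d=v[:2]*np.sign(v[1]); print('yaw',np.degrees(np.arctan2(d[0],d[1])),v)
ex=np.array([d[1],-d[0]]); print('res',np.std(pts@ex-v[2:]@ex))
th=np.radians(17.2);c=619.3*np.array([np.cos(th),-np.sin(th)])-167.5*np.array([np.sin(th),np.cos(th)])
print('clip',c,'off line',c@ex-v[2:]@ex, 'foot of perp',c-ex*(c@ex-v[2:]@ex))
E
```

```text
84
yaw 18.539534 [ 3.1795895e-01  9.4810450e-01  5.6499420e+02 -2.7466006e+02]
res 0.5430239475919773
clip [ 542.07279128 -343.14112105] off line 0.042293659275856044 foot of perp [ 542.03269247 -343.1276734 ]
```

Emit:
send_rows:
  motion:
    - [0.012, 0.061, -0.1, 0, 0, -0.022, 1]
    - [0.012, 0.061, -0.2, 0, 0, -0.022, 1]
    - [0.012, 0.061, -0.28, 0, 0, -0.022, 1]
    - [0.012, 0.061, -0.32, 0, 0, -0.022, 1]
    - [0.012, 0.061, -0.342, 0, 0, -0.022, 1]
    - [0.012, 0.061, -0.342, 0, 0, -0.022, 1]
    - [0.012, 0.061, -0.342, 0, 0, -0.022, -1]
    - [0.012, 0.061, -0.342, 0, 0, -0.022, -1]
    - [0.012, 0.061, -0.342, 0, 0, -0.022, -1]
    - [0.012, 0.061, -0.342, 0, 0, -0.022, -1]
    - [0.012, 0.061, -0.342, 0, 0, -0.022, -1]
    - [0.012, 0.061, -0.342, 0, 0, -0.022, -1]
    - [0.012, 0.061, -0.342, 0, 0, -0.022, -1]
    - [0.012, 0.061, -0.342, 0, 0, -0.022, -1]
    - [0.012, 0.061, -0.342, 0, 0, -0.022, -1]
    - [0.012, 0.061, -0.342, 0, 0, -0.022, -1]
  squeeze: 22

```text
time_s: 10.38
ee_pos: [542.1, -343.5, 91.6]
ee_rot: [179.9, 0.1, 71.5]
force: [-3.3, 1.0, 11.0]
gripper_width: 23.5
gripper_force: 22.0
```

Emit:
send_rows:
  motion:
    - [0, 0, 0.02, 0, 0, 0, -1]
    - [0, 0, 0.04, 0, 0, 0, -1]
    - [0, 0, 0.08, 0, 0, 0, -1]
    - [0, 0, 0.14, 0, 0, 0, -1]
    - [0, 0, 0.2, 0, 0, 0, -1]
    - [0, 0, 0.28, 0, 0, 0, -1]
    - [0, 0, 0.36, 0, 0, 0, -1]
    - [0, 0, 0.36, 0, 0, 0, -1]
    - [0, 0, 0.36, 0, 0, 0, -1]

```text
time_s: 11.5
ee_pos: [541.5, -342.7, 268.2]
ee_rot: [-179.9, -0.0, 71.5]
force: [-0.5, -0.5, -0.4]
gripper_width: 23.9
gripper_force: 22.0
```

```bash
python3 - <<'E'
from h import *
s=env.state(); print(s['time_s'],s['ee_pos'],s['ee_rot'],s['force'],s['gripper_width'])
a=[]
for n in('side','top','wrist'):
    f=grab(n); np.save('pics/%s4'%n,f,allow_pickle=True)
    if n!='wrist':
        u,v=[int(i) for i in proj(f,s['ee_pos']-np.array([0,0,15]))]; print(n,u,v)
        a.append(cv2.resize(f['pixels'][v-50:v+50,u-50:u+50],(400,400),interpolation=2))
    else: a.append(cv2.resize(f['pixels'],(400,300)))
o=np.zeros((600,800,3),np.uint8); o[:400,:400]=a[0];o[:400,400:]=a[1]; o[400:,:266]=cv2.resize(a[2],(266,200))
cv2.imwrite('pics/x4.png',o[...,::-1])
E
```

```text
11.5 [ 541.45474695 -342.72361069  268.18756778] [-1.79923217e+02 -2.16593469e-02  7.15122868e+01] [-0.46760007 -0.47964998 -0.35821139] 23.89820201287906
side 288 231
top 395 209
```

View pics/x4.png

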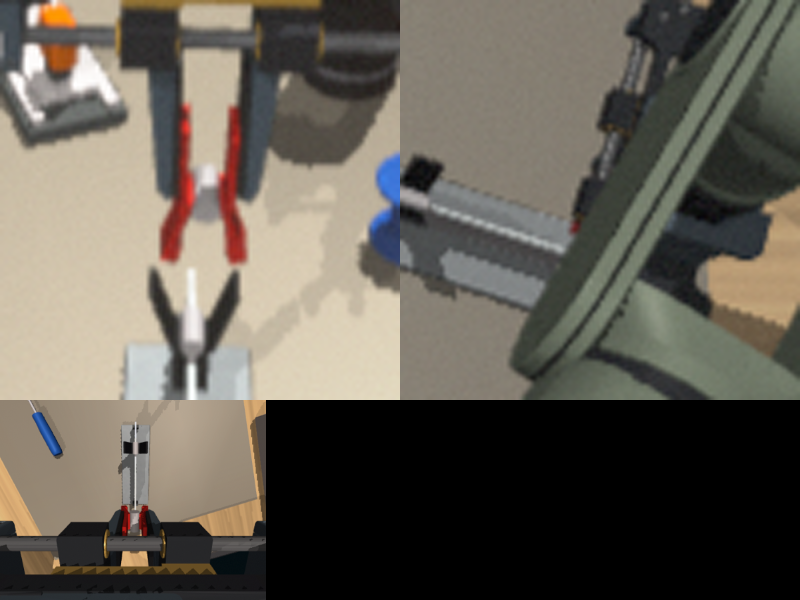

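The side crop shows the clip spread in the fingers, with jaw tips at crop (172,258) and (236,260), i.e. pixels (281,245) and (297,246). The black clip is still on the rack. I'll get the clip's pose in the tool frame from the side and wrist clouds.

```bash
cat > d.py <<'E'
from h import *
import sys
s=env.state(); tc=s['ee_pos']; yaw=np.radians(s['ee_rot'][2]); print(s['time_s'],tc,s['ee_rot'])
cx=np.array([np.sin(yaw),-np.cos(yaw),0]); cy=np.array([np.cos(yaw),np.sin(yaw),0])
# cx: clip x ; cy: along hinge
for n in sys.argv[1:]:
    f=grab(n); P=cloud(f); hs=cv2.cvtColor(f['pixels'],cv2.COLOR_RGB2HSV)
    m=((cv2.inRange(hs,(0,150,50),(6,255,255))|cv2.inRange(hs,(172,150,50),(180,255,255)))>0)
    D=P-tc; L=np.stack([D@cx,D@cy,D[...,2]],-1)
    m&=(abs(L[...,0])<40)&(abs(L[...,1])<40)&(abs(L[...,2])<70)
    for nm,sg in(('+',1),('-',-1)):
        q=L[m&(L[...,0]*sg>0)]
        if len(q)<5: continue
        print(n,nm,len(q),'x',np.percentile(q[:,0],[2,50,98]).round(1),'y',np.percentile(q[:,1],[2,50,98]).round(1),'z',np.percentile(q[:,2],[2,50,98]).round(1))
        t=q[q[:,2]<np.percentile(q[:,2],2)+6]; print('   tips x',np.percentile(t[:,0],[3,50,97]).round(1))
    if n=='side':
      v,u=np.nonzero(m)
      for sg in(-1,1):
        k=(L[v,u,0]*sg>0); vm=v[k].max(); print('bottom row',vm,'cols',u[k][v[k]>=vm-1])
        for yo in(-10,):
          for uu in (u[k][v[k]>=vm-1].min()-.5,u[k][v[k]>=vm-1].max()+.5):
            o,d=ray(f,uu,vm+.5); sgn=np.sign(cy@(f['C'][:3,3]-tc)); pl=tc+cy*10*sgn
            X=o+d*((pl-o)@cy)/(d@cy); e=X-tc; print('  edge',uu,(e@cx).round(1),(e@cy).round(1),e[2].round(1))
E
python3 d.py side wrist
```

```text
11.65 [ 541.28668537 -342.62037396  267.24029612] [-1.79823886e+02 -4.94188936e-02  7.15126837e+01]
side + 116 x [ 6.6 10.3 16.2] y [-11.5  -8.7   3.2] z [-37.1  -5.3  31.8]
   tips x [11.1 13.1 16.3]
side - 107 x [-16.1 -10.9  -6.7] y [-12.5  -9.    5.7] z [-36.   -6.3  31.9]
   tips x [-16.1 -14.4 -12.6]
bottom row 245 cols [279 280 281 279 280 281]
  edge 278.5 -16.8 -10.0 -37.1
  edge 281.5 -11.7 -10.0 -36.9
bottom row 246 cols [295 296 297 298 295 296 297]
  edge 294.5 10.5 -10.0 -38.4
  edge 298.5 17.2 -10.0 -38.2
wrist + 673 x [ 5.8  9.5 16.9] y [-7.4  8.9 10.7] z [-38.5  -0.1  29.8]
   tips x [ 9.9 14.6 17.8]
wrist - 683 x [-16.8  -9.3  -5.9] y [-7.9  8.8 10.8] z [-37.8  -0.4  29.7]
   tips x [-18.  -14.  -10.1]
```

Emit:
send_rows:
  motion:
    - [0.01, 0.1, 0, 0, 0, 0.378, -1]
    - [0.02, 0.2, 0, 0, 0, 0.378, -1]
    - [0.03, 0.3, 0, 0, 0, 0.378, -1]
    - [0.03, 0.4, 0, 0, 0, 0.378, -1]
    - [0.04, 0.5, 0, 0, 0, 0.378, -1]
    - [0.05, 0.6, 0, 0, 0, 0.378, -1]
    - [0.06, 0.7, 0, 0, 0, 0.378, -1]
    - [0.06, 0.8, 0, 0, 0, 0.378, -1]
    - [0.062, 0.9, 0, 0, 0, 0.378, -1]
    - [0.062, 0.96, 0, 0, 0, 0.378, -1]
    - [0.062, 1.0, 0, 0, 0, 0.378, -1]
    - [0.062, 1.0, 0, 0, 0, 0.378, -1]
    - [0.062, 1.0, 0, 0, 0, 0.378, -1]

```text
time_s: 13.38
ee_pos: [572.9, 155.9, 268.8]
ee_rot: [-180.0, 0.0, 94.1]
force: [-0.1, -0.4, -0.5]
gripper_width: 23.6
gripper_force: 22.0
```

```bash
python3 d.py side wrist; python3 b.py
```

```text
13.375 [572.88688485 155.90944287 268.84251016] [-1.79985743e+02  4.93838344e-02  9.41471540e+01]
side + 66 x [ 8.1  9.9 16.2] y [-12.2  -7.    1.8] z [-37.4   3.5  32.2]
   tips x [10.3 13.2 17.5]
side - 41 x [-17.  -12.4  -8.2] y [-11.4  -6.3   4.7] z [-37.3 -23.3  -3.8]
   tips x [-17.1 -16.1 -12. ]
bottom row 113 cols [230 231 232 233 231 232 233]
  edge 229.5 -21.6 -10.0 -36.3
  edge 233.5 -10.9 -10.0 -38.3
bottom row 112 cols [241 242 243 244 242]
  edge 240.5 8.0 -10.0 -38.8
  edge 244.5 18.9 -10.0 -40.8
wrist + 693 x [ 6.   9.7 17.1] y [-6.9  8.7 10.6] z [-38.8   1.4  29.6]
   tips x [10.1 14.7 18.1]
wrist - 678 x [-16.3  -9.2  -5.7] y [-7.6  8.5 10.6] z [-37.8  -0.1  29.8]
   tips x [-17.7 -13.8  -9.9]
13.475 [572.9408555  155.71413695 269.00055984] [-1.79999583e+02  2.66302905e-02  9.41035644e+01] [-0.24657636 -0.09455651 -0.95029518]
knob 99
[581.71407036  41.86309563  69.41154759] ((581.6318969726562, 41.48339080810547), (18.336076736450195, 10.57740306854248), 3.8352112770080566) 259.1010101010101 257.1111111111111 [581.72110232  42.00571519  70.        ]
yellow 54
[572.88096791 163.07623742 103.99297023] ((572.880859375, 163.1144256591797), (2.199150323867798, 19.455867767333984), 4.067990303039551) 259.0 170.5 [572.87380031 163.13879756 104.        ]
board 164
[571.07602603 195.58144176 103.83156987] ((571.9876098632812, 183.2615509033203), (1.122687578201294, 107.29656219482422), 4.114585876464844) 259.5 145.40243902439025 [571.45041947 190.3774367  104.        ]
```

Emit:
send_rows:
  motion:
    - [0.001, 0.013, -0.05, 0, 0, 0, -1]
    - [0.001, 0.013, -0.1, 0, 0, 0, -1]
    - [0.001, 0.013, -0.15, 0, 0, 0, -1]
    - [0.001, 0.013, -0.19, 0, 0, 0, -1]
    - [0.001, 0.013, -0.19, 0, 0, 0, -1]
    - [0.001, 0.013, -0.19, 0, 0, 0, -1]

```text
time_s: 14.28
ee_pos: [574.0, 163.2, 174.9]
ee_rot: [179.9, -0.0, 94.2]
force: [-0.0, -0.6, -0.1]
gripper_width: 24.0
gripper_force: 22.0
```

```bash
python3 - <<'E'
from h import *
s=env.state(); print(s['time_s'],s['ee_pos'],s['ee_rot'],s['force'])
a=[]
for n,c,w in(('side',(231,132),40),('wrist',(256,190),110)):
    f=grab(n); a.append(cv2.resize(f['pixels'][max(0,c[1]-w):c[1]+w,c[0]-w:c[0]+w],(400,400),interpolation=2))
cv2.imwrite('pics/x5.png',np.hstack(a)[...,::-1])
E
```

```text
14.275 [574.00284706 163.21136823 174.94666753] [ 1.79905026e+02 -1.37777287e-02  9.41559189e+01] [-0.00889118 -0.58067963 -0.14744705]
```

View pics/x5.png

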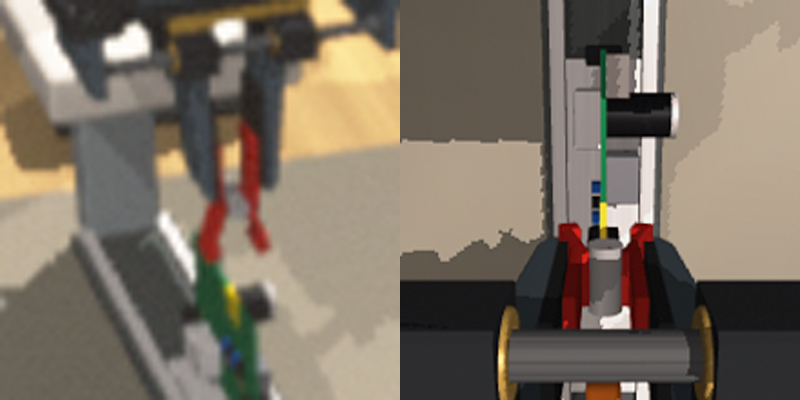

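The crops show the clip centred over the board, with barrel and board edge both at column 605 and the yellow mark directly beneath. I'll lower it slowly.

Emit:
send_rows:
  motion:
    - [0, 0, -0.02, 0, 0, 0, -1]
    - [0, 0, -0.04, 0, 0, 0, -1]
    - [0, 0, -0.055, 0, 0, 0, -1]
    - [0, 0, -0.07, 0, 0, 0, -1]
    - [0, 0, -0.08, 0, 0, 0, -1]
    - [0, 0, -0.091, 0, 0, 0, -1]
    - [0, 0, -0.091, 0, 0, 0, -1]
    - [0, 0, -0.091, 0, 0, 0, -1]
    - [0, 0, -0.091, 0, 0, 0, -1]

```text
time_s: 15.5
ee_pos: [573.5, 163.6, 128.8]
ee_rot: [180.0, -0.0, 94.2]
force: [-0.8, 0.6, 0.4]
gripper_width: 23.9
gripper_force: 22.0
```

```bash
python3 d.py side wrist; python3 - <<'E'
from h import *
s=env.state(); print(s['force'],s['gripper_width'])
f=grab('wrist');P=cloud(f); hs=cv2.cvtColor(f['pixels'],cv2.COLOR_RGB2HSV)
m=(cv2.inRange(hs,(40,60,20),(90,255,255))>0)&(P[...,2]>100)&(P[...,2]<108)&(abs(P[...,0]-573)<30)
q=P[m][:,:2]; v=cv2.fitLine(q.astype(np.float32),cv2.DIST_HUBER,0,.01,.01).ravel()
print(v,'board x at y163.1',v[2]+(163.1-v[3])*v[0]/v[1])
a=[cv2.resize(f['pixels'][80:300,146:366],(400,400),interpolation=2)]
g=grab('side'); a.append(cv2.resize(g['pixels'][100:180,191:271],(400,400),interpolation=2))
cv2.imwrite('pics/x6.png',np.hstack(a)[...,::-1])
E
```

```text
15.5 [573.54937811 163.55167142 128.78178701] [ 1.79957773e+02 -6.48315215e-03  9.41949813e+01]
side + 63 x [ 8.1 10.6 17.8] y [-11.3  -7.2  26.6] z [-48.    2.2  32. ]
   tips x [18.4 20.  21.6]
side - 39 x [-16.5 -12.   -9.1] y [-12.2  -5.5   8. ] z [-37.8 -25.4  -5.2]
   tips x [-16.7 -15.4 -10.5]
bottom row 158 cols [233 234 235 234]
  edge 232.5 -17.6 -10.0 -39.0
  edge 235.5 -9.0 -10.0 -41.0
bottom row 156 cols [242 243 244 243]
  edge 241.5 8.6 -10.0 -38.3
  edge 244.5 17.4 -10.0 -40.3
wrist + 691 x [ 5.9  9.7 17. ] y [-6.9  8.8 10.8] z [-38.2   1.4  29.6]
   tips x [10.1 14.8 18. ]
wrist - 681 x [-16.3  -9.2  -5.8] y [-7.4  8.6 10.8] z [-37.8  -0.6  29.6]
   tips x [-17.8 -14.   -9.9]
[-0.75527334 -1.11763313 -0.22379236] 24.035042701113245
[ 6.9882922e-02 -9.9755520e-01  5.6976959e+02  2.1419365e+02] board x at y163.1 573.34894
```

View pics/x6.png

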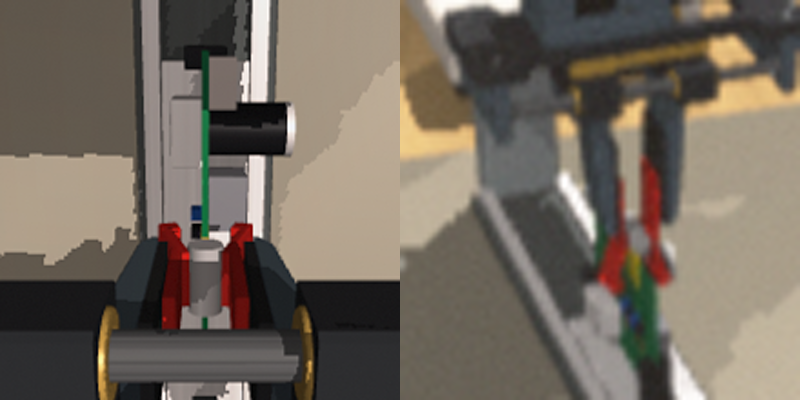

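The crops show the jaws astride the board at the mark: barrel clear above the edge, board centred between them, about 15 mm deep and no contact force. Handing in.

```bash
python3 -c "
from workcell import env; print(env.job_done())"
```

```text
the job is handed in; nothing more can be done
None
```

I drew the carriage out to its stop, then took the red clip off the rack and handed in holding it wide open astride the board at the yellow mark, with about 15 mm of board between the jaws and no contact force read; the verdict was not shown.

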